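# Rack the tart tampers heavy end down

## Task

Two tart tampers are lying on the worktop; put each one in an empty lane of the sloped rack, heavy end at the bottom, lying flat on the bed between its guides with its lower end down against the steel foot ledge. Their two ends look the same and only one is weighted: you can feel which by lifting a tamper at mid-length. Leave the tamper already in the rack and the other things as they are.

Things in the scene. Friction and masses are not known exactly. Their poses are not given: they have to be found in the camera images.
- tamper_a_mid (a point): Square tart tamper, 160 mm long, 0.2 to 0.3 kg: two like dark-wood heads 44 x 44 x 45 mm with a brass band, pale waist 30 x 30 x 70 mm. A slug in one head (unseen, either one) puts the centre of mass about 44 mm off mid-length. Point: middle of the waist, 22 mm up as it lies on the worktop; x along the length (says nothing of weight), z square to a side.
- tamper_b_mid (a point): Square tart tamper, 160 mm long, 0.2 to 0.3 kg: two like dark-wood heads 44 x 44 x 45 mm with a brass band, pale waist 30 x 30 x 70 mm. A slug in one head (unseen, either one) puts the centre of mass about 44 mm off mid-length. Point: middle of the waist, 22 mm up as it lies on the worktop; x along the length (says nothing of weight), z square to a side.
- tamper_c_mid (a point): A third, like tamper, already stored in the middle lane; its point is at mid-length in the centre of its waist, x points up the lane. To be left alone.
- rack: Fixed white rack, 175 x 224 mm, three lanes 70 mm apart, the middle one taken. Origin: centre of its underside. The 200 mm long bed rises 30 degrees along rack +x, from 22 mm high near the robot to 122 mm; y to the left across the lanes. Steel ledge at the low end, 26 mm high off the bed. The bed is rough: a tamper does not slide down by itself.
- rack_upper: The upper half of the rack's white bed, which carries the upper head of a tamper: with the weighted head low it carries almost nothing, with the weighted head high most of the weight. Fixed to the rack; same origin and axes as the rack.
- rack_lane_left (a point): Centre of a tamper seated in the left lane against the ledge: rack frame [-17.9, 70, 87] mm, 22 mm off the bed. Axes as the rack's (level). Lanes are 56 mm wide between blue guide blocks, 14 mm wide, 18 mm high off the bed, beside the heads only; beside the waist the bed is bare, with room for fingers.
- rack_lane_right (a point): The same point of the right lane: rack frame [-17.9, -70, 87] mm. Axes as the rack's.
- sprinkle_jar: White sprinkle jar, 72 mm wide, 109 mm high, standing right of the rack; origin at the centre of its underside.
- tub_mag: Magenta tub with a blue lid, 107 mm wide, 70 mm high, left of the rack; origin at the centre of its underside.
- gel_pot: Small pot of green paste colour with a white lid, 45 mm wide, 39 mm high, between the two tampers; origin at the centre of its underside.
Things that resemble listed ones, but are neither listed nor needed, are in the scene too. What is shaped like the part that bears tamper_b_mid but blue is not meant.

How it is judged:
At the end, for the whole second after the job is handed in: Both loose tampers lie one in each outer lane, heavy head low (the upper half of the bed carries under 0.8 N of each), flat within 0.1 rad of the slope, within 9 mm of the lane's middle, lower end within 10 mm of the foot ledge, released and at rest ((angle between tamper_a_mid's own x axis and vertical between 0.947 and 1.147 rad or angle between tamper_a_mid's own x axis and vertical between 1.994 and 2.194 rad) and contact force between rack_upper and tamper_a below 0.8 N and x of tamper_a_mid in the frame of rack between -0.026 and -0.009 m and z of tamper_a_mid in the frame of rack between 0.08 and 0.099 m and (y of tamper_a_mid in the frame of rack between 0.061 and 0.079 m or y of tamper_a_mid in the frame of rack between -0.079 and -0.061 m) and linear speed of each of tamper_a, tamper_b below 0.02 m/s and contact force between the fingers and tamper_a below 0.1 N and (angle between tamper_b_mid's own x axis and vertical between 0.947 and 1.147 rad or angle between tamper_b_mid's own x axis and vertical between 1.994 and 2.194 rad) and contact force between rack_upper and tamper_b below 0.8 N and x of tamper_b_mid in the frame of rack between -0.026 and -0.009 m and z of tamper_b_mid in the frame of rack between 0.08 and 0.099 m and (y of tamper_b_mid in the frame of rack between 0.061 and 0.079 m or y of tamper_b_mid in the frame of rack between -0.079 and -0.061 m) and contact force between the fingers and tamper_b below 0.1 N); the robot touches nothing.
It fails at once if the tamper already in the rack is disturbed (moved more than 20 mm) (distance of tamper_c_mid from where it was at the start of the episode above 0.02 m).
It fails at once if the sprinkle jar is disturbed (moved more than 20 mm) (distance of sprinkle_jar from where it was at the start of the episode above 0.02 m).
It fails at once if the magenta tub is disturbed (moved more than 20 mm) (distance of tub_mag from where it was at the start of the episode above 0.02 m).
It fails at once if the green paste pot is disturbed (moved more than 20 mm) (distance of gel_pot from where it was at the start of the episode above 0.02 m).
It also fails if it takes over 56 s, if anything falls off the work surface, if the arm or the gripper's body presses on something with over 40 N, if the wrist force passes 120 N, or if a joint passes its speed limit or range.

## Robot

A 6-joint arm with a two-finger parallel gripper is mounted at the origin on a cart in front of the work surface, level with it; the furniture and walls round the work are solid. World frame = base frame: x ahead of the robot, y to its left, z up, the work surface at z = 0. Lengths are in m, angles in rad, forces in N, time in s.
With the tool pointing down it reaches from about 0.225 to 0.875 m from the base axis. Payload 3.4 kg.
Tool frame: the origin (TCP) lies at the very end of the fingers, on their centre line; the grasp point (between the pads) lies 19 mm behind it; x points along the fingers, y is the direction in which the jaws open and shut, and the axes are right-handed (so a half turn about x gives the same grasp; the last joint's range is limited). The gripper opens to 85 mm and grips with 20 to 120 N. Pads are 22 mm wide; open, the fingers measure 114 mm over their backs; the gripper's body (76 mm by 85 mm) begins 54 mm behind the grasp point. The pads swing forward as they close: fully open they stand 13 mm farther back than shut.
Start: joints at [1.106, 0.276, 1.505, -0, 1.361, -0.121], TCP at [0.194, 0.541, 0.208] pointing down, gripper open.
Joint ranges: [-2.89, 2.89], [-0.75, 2.08], [0.22, 2.7], [-1.18, 4.32], [0.11, 2.71], [-2.7, 2.7]. Speed limits (rad/s): [2.57, 2.57, 3.14, 3.14, 3.14, 3.14].

## Interface

Orientations are given as a unit quaternion [w, x, y, z].
In Python, from rig import manip gives the robot as it stands. The module is installed in compiled form; this text tells all that it offers.
- The arm moves only by the tool play_rows, never from a script. Its argument "plan" is a list that holds one entry, the list of rows, each a list of 5 numbers: the closure, from 0 (fully open) to 1 (shut), then the shift along the tool's x, y, z in m, then the turn about the tool's x in degrees. A call has 1 to 12 rows; each row is the pose to reach, as a shift and turn from the pose measured when the call began, along the tool's axes at that moment; what a row does not reach only later rows make up. A row lasts 1/10 s, in which the tool goes at most 50 mm and 8.59 degrees, less where a joint would pass 70% of its speed; a pose out of reach is approached as far as the arm can. A call with a gripper value outside its range is refused whole. The fingers move at their own pace and stop on an object; "grip_force" is the grip in N (left out, the last holds). Time passes only in rows, so rows that repeat a pose let the fingers close. It gives the time, the measured TCP pose, the force and the opening at its end, in the units of the state.
- manip.get_state(): the state, without advancing time (a new reading comes with each control period).
- manip.get_image(name): name is "side" or "top"; returns (picture, depth): 400x640x3 uint8, red, green, blue; 400x640 float32, m along the optical axis (not along the pixel's ray), 0 where there is no reading.
- manip.camera_params(name): a dict with "intrinsics" (3x3 intrinsics, pixels), "dist_coeffs" ([k1, k2, p1, p2, k3] as OpenCV has them; the pictures are not rectified), "R" (3x3) and "t" (3): a world point X has camera coordinates R X + t. Camera axes: x right, y down, z forward; pixel columns grow to the right and rows downward; lengths in m; the calibration is good to about 2 mm. A picture is of the moment at which its call begins. camera_params takes no time and is no camera call.
- manip.sign_off(): hands the job in, once; it reports no verdict.
The state is a dict: "clock": time; "qpos": joint angles; "qd": joint speeds; "effort": joint torques, N m; "position": TCP position; "ee_rot": TCP orientation; "contact_force": force on the tool from outside, world axes, zero at the start; "moment": the same for the moment, N m; "width": finger opening in m.
Only numpy, scipy, OpenCV 4.12 (cv2) and the standard library are available. Lean on these libraries where they do the work, as an engineer would, in place of code of your own. Each camera call takes 0.05 s, during which the arm holds its last target.

## Working session

There is one attempt and no reset: what is moved stays moved. The work goes in short steps, Python scripts to look and compute and a tool call to move; the robot and the scene stay as the last step left them, time stands still between calls to the robot, and variables do not carry over. Pictures are saved under pics/ and viewed, and the job is handed in when it is done.

Besides the shell and the picture viewer there is one more tool, called after "Emit:" by a JSON object that holds its "api" and its "payload". play_rows: Moves the arm, as the interface text tells. Its arguments: {"type":"object","properties":{"plan":{"type":"array","items":{"type":"array","items":{"type":"array","items":{"type":"number"}}}},"grip_force":{"type":"number"}},"required":["plan"]}

```bash
mkdir -p pics; python3 - <<'E'
from rig import manip
import cv2,numpy as np
print(manip.get_state())
for n in("top","side"):
    im,d=manip.get_image(n);cv2.imwrite(f"pics/{n}0.png",im[:,:,::-1]);np.save(f"pics/{n}0.npy",d);np.save(f"pics/{n}0im.npy",im)
    print(manip.camera_params(n))
E
```

```text
{'clock': 0.0, 'qpos': array([ 1.10601563e+00,  2.76606357e-01,  1.50615297e+00, -7.98692470e-06,
        1.36067637e+00, -1.20998859e-01]), 'qd': array([ 8.02565177e-05, -4.16860177e-04,  1.00663280e-03,  1.79247532e-04,
        1.64683689e-03,  3.92302771e-04]), 'effort': array([ 8.05800482e-04, -4.16773474e+01, -2.45805216e+01, -1.02259232e-04,
        1.08672353e-02,  1.05285798e-05]), 'position': array([0.19355283, 0.54083716, 0.20722536]), 'ee_rot': array([ 0.69650053,  0.12032228,  0.69687151, -0.1215716 ]), 'contact_force': array([ 0.52991345, -0.06714195, -0.13809081]), 'moment': array([ 0.00520796,  0.01940404, -0.08428958]), 'width': 0.08526226431274976}
{'intrinsics': array([[394.15842559,   0.        , 313.97708723],
       [  0.        , 394.15842559, 190.35341847],
       [  0.        ,   0.        ,   1.        ]]), 'dist_coeffs': array([-0.05799393,  0.        ,  0.        ,  0.        ,  0.        ]), 'R': array([[ 1.31356710e-02, -9.99913181e-01,  1.04115209e-03],
       [-9.95728780e-01, -1.31758517e-02, -9.13815851e-02],
       [ 9.13873695e-02,  1.63653342e-04, -9.95815406e-01]]), 't': array([-0.01162469,  0.54290079,  1.28486256])}
{'intrinsics': array([[365.34247724,   0.        , 320.01132757],
       [  0.        , 365.34247724, 190.68597198],
       [  0.        ,   0.        ,   1.        ]]), 'dist_coeffs': array([-0.00583625,  0.        ,  0.        ,  0.        ,  0.        ]), 'R': array([[ 0.99262058, -0.12125681,  0.00107708],
       [-0.07848573, -0.64921228, -0.75654703],
       [ 0.09243573,  0.75087962, -0.6539384 ]]), 't': array([-0.53140675,  0.10393561,  0.95890679])}
```

View pics/top0.png

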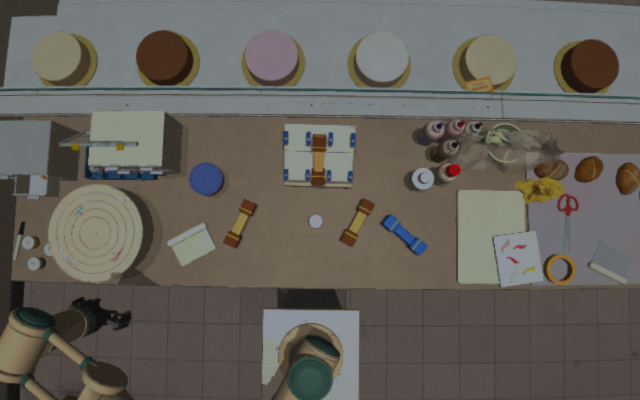

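View pics/side0.png

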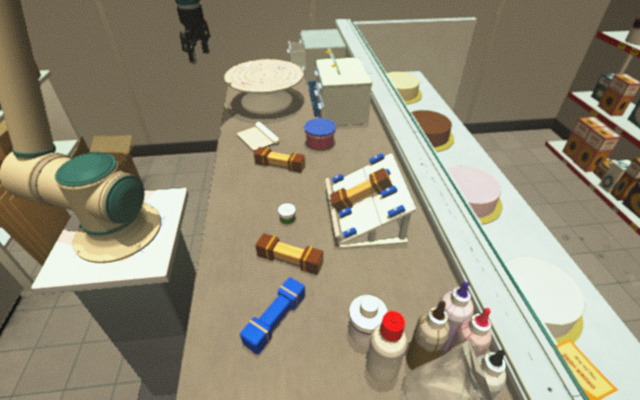

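```bash
cat > h.py <<'E'
from rig import manip
import cv2,numpy as np
def P(n):
    p=manip.camera_params(n);return p
def ray(n,uv,p=None):
    p=p or P(n);uv=np.asarray(uv,float).reshape(-1,1,2)
    xn=cv2.undistortPoints(uv,p["intrinsics"],p["dist_coeffs"]).reshape(-1,2)
    d=np.c_[xn,np.ones(len(xn))]@p["R"]; c=-p["R"].T@p["t"]
    return c,d
def onz(n,uv,z):
    c,d=ray(n,uv);z=np.asarray(z);s=(z-c[2])/d[:,2];return c+d*s[:,None]
def dep(n,uv,D):
    c,d=ray(n,uv);uv=np.asarray(uv).reshape(-1,2).astype(int);return c+d*D[uv[:,1],uv[:,0]][:,None]
def proj(n,X):
    p=P(n);return cv2.projectPoints(np.asarray(X,float).reshape(-1,1,3),cv2.Rodrigues(p["R"])[0],p["t"],p["intrinsics"],p["dist_coeffs"])[0].reshape(-1,2)
E
python3 - <<'E'
from h import *
im=np.load("pics/top0im.npy");D=np.load("pics/top0.npy")
c=cv2.resize(im[110:265,210:440],None,fx=3.4,fy=3.4,interpolation=cv2.INTER_CUBIC)[:,:,::-1]
cv2.imwrite("pics/crop0.png",c)
im2=np.load("pics/side0im.npy")
c=cv2.resize(im2[130:290,220:430],None,fx=3.6,fy=3.6,interpolation=cv2.INTER_CUBIC)[:,:,::-1]
cv2.imwrite("pics/crop1.png",c)
hsv=cv2.cvtColor(im,cv2.COLOR_RGB2HSV)
m=((hsv[...,0]<25)&(hsv[...,1]>140)).astype(np.uint8)
m=cv2.morphologyEx(m,cv2.MORPH_OPEN,np.ones((3,3)))
n,l,st,ce=cv2.connectedComponentsWithStats(m)
for i in range(1,n):
    if st[i,4]>60 and 120<ce[i,1]<270 and 200<ce[i,0]<420:
        ys,xs=np.nonzero(l==i);uv=np.c_[xs,ys]
        r=cv2.minAreaRect(uv.astype(np.float32));box=cv2.boxPoints(r)
        print(st[i],ce[i],r)
        W=onz("top",uv,0.04)[:,:2].astype(np.float32)
        print(" world rect z=.04",cv2.minAreaRect(W*1000), W.mean(0), "depthz",np.median(dep("top",uv,D)[:,2]))
mb=((hsv[...,0]>100)&(hsv[...,0]<130)&(hsv[...,1]>120)).astype(np.uint8)
n,l,st,ce=cv2.connectedComponentsWithStats(mb)
for i in range(1,n):
    if st[i,4]>8 and 110<ce[i,1]<200 and 270<ce[i,0]<370:
        ys,xs=np.nonzero(l==i);X=dep("top",np.c_[xs,ys],D)
        print("blue",st[i],ce[i].round(1),np.median(X,0).round(3),X.mean(0).round(3))
E
```

```text
[312 135  13  50 482] [318.19502075 159.60995851] ((318.05706787109375, 159.5016326904297), (11.33823013305664, 49.26560974121094), 1.6365771293640137)
 world rect z=.04 ((644.8614501953125, -16.677963256835938), (37.617645263671875, 165.0478973388672), 89.15940856933594) [ 0.64417887 -0.0170889 ] depthz 0.10176569024684812
[240 200  16  16 166] [247.11445783 207.53012048] ((247.40000915527344, 207.70001220703125), (12.969193458557129, 13.416407585144043), 26.56505012512207)
 world rect z=.04 ((481.605712890625, 212.9427947998047), (42.831485748291016, 43.68053436279297), 64.87458801269531) [0.48221824 0.21384548] depthz 0.04360449755804818
[358 200  15  15 153] [365.39869281 206.77777778] ((365.10003662109375, 206.80001831054688), (12.521980285644531, 12.969194412231445), 26.56505012512207)
 world rect z=.04 ((489.8582458496094, -172.70028686523438), (40.886741638183594, 42.73395538330078), 63.558284759521484) [ 0.48983192 -0.17361297] depthz 0.04314971054723782
[342 230  15  15 150] [348.85333333 237.33333333] ((349.0000305175781, 237.00003051757812), (12.521980285644531, 13.416407
[... 996 characters left out ...]
016 0.111] [0.687 0.017 0.11 ]
blue [329 141   3   5  13] [330.  142.7] [ 0.686 -0.053  0.111] [ 0.686 -0.053  0.112]
blue [351 142   4   4  14] [352.3 143.4] [ 0.686 -0.122  0.111] [ 0.685 -0.123  0.11 ]
blue [284 170   4   4  16] [285.5 171.5] [0.6   0.089 0.059] [0.6   0.089 0.059]
blue [306 170   3   5  14] [307.1 172.1] [0.599 0.019 0.059] [0.599 0.019 0.059]
blue [327 171   4   4  13] [328.6 172.8] [ 0.597 -0.052  0.059] [ 0.598 -0.051  0.059]
blue [349 172   3   4  12] [350.  173.5] [ 0.596 -0.121  0.059] [ 0.596 -0.121  0.059]
blue [284 176   4   3  10] [285.5 176.8] [0.584 0.089 0.05 ] [0.584 0.089 0.05 ]
blue [306 177   3   3   9] [307. 178.] [0.581 0.019 0.052] [0.581 0.019 0.051]
```

View pics/crop0.png

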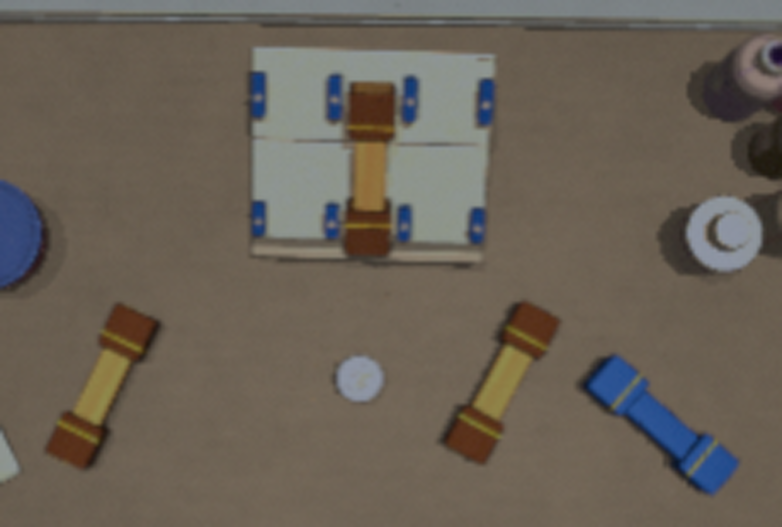

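View pics/crop1.png

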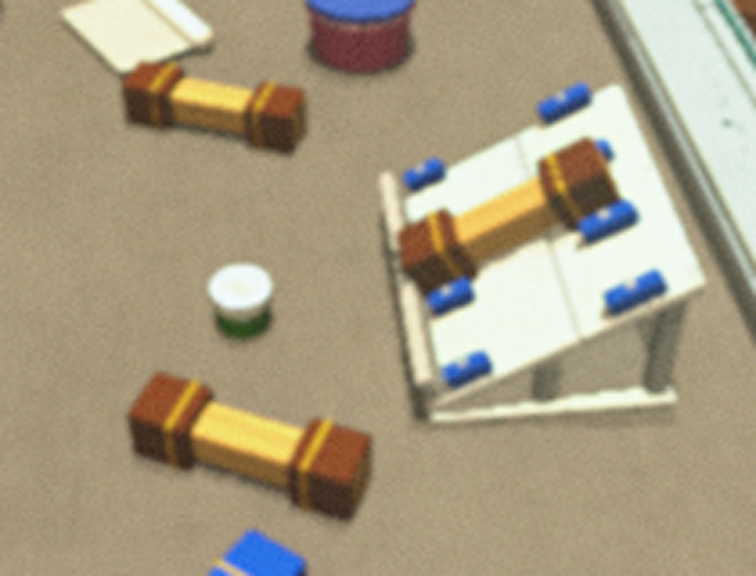

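```bash
python3 - <<'E'
from h import *
im=np.load("pics/top0im.npy");D=np.load("pics/top0.npy")
for n,a,b in(("L",(247.11,207.53),(231.85,238.95)),("R",(365.4,206.78),(348.85,237.33))):
    X=onz("top",[a,b],0.043);m=X.mean(0);d=X[0]-X[1];print(n,m[:2],np.degrees(np.arctan2(d[1],d[0])),np.linalg.norm(d))
# bed plane
for reg in ((290,303,128,180),(333,347,130,180)):
    u,v=np.meshgrid(np.arange(reg[0],reg[1]),np.arange(reg[2],reg[3]));uv=np.c_[u.ravel(),v.ravel()]
    px=im[uv[:,1],uv[:,0]].astype(int);ok=(px.min(1)>110);X=dep("top",uv[ok],D)
    A=np.c_[X[:,:2],np.ones(len(X))];c=np.linalg.lstsq(A,X[:,2],rcond=None)[0];r=X[:,2]-A@c
    k=abs(r)<.006;c=np.linalg.lstsq(A[k],X[k,2],rcond=None)[0]
    print(k.sum(),c,np.std((X[:,2]-A@c)[k]),"slope deg",np.degrees(np.arctan(np.hypot(*c[:2]))),"yaw",np.degrees(np.arctan2(c[1],c[0])))
    y=X[:,1].mean();print(" y",y,"x at z=.068:",(.068-c[2]-c[1]*y)/c[0],"x@.022",(.022-c[2]-c[1]*y)/c[0])
# edge corners
g=cv2.cvtColor(im,cv2.COLOR_RGB2GRAY)
s=110; 
for p,z in (((284.3,124),.122),((355,126),.122),((284.2,185.5),.045),((351.5,187.5),.045)):
    print(p,onz("top",[p],z))
# world->pix checks
w=np.array([.6,0,0]);
# C heads/waist
ys,xs=np.mgrid[134:186,308:330];uv=np.c_[xs.ravel(),ys.ravel()]
hsv=cv2.cvtColor(im,cv2.COLOR_RGB2HSV);k=(hsv[uv[:,1],uv[:,0],0]<25)&(hsv[uv[:,1],uv[:,0],1]>140)
X=dep("top",uv[k],D);print("C",X.min(0),X.max(0),np.polyfit(X[:,0],X[:,1],1),np.median(X,0))
E
```

```text
L [0.43064019 0.23685363] -24.561983926297668 0.11309806899721844
R [ 0.43970313 -0.14643734] -28.19658345205475 0.11336837938070624
110 [ 0.41819444 -0.57212191 -0.16916551] 0.00242376248224608 slope deg 35.323973007538314 yaw -53.8349376243767
 y 0.05512060405677243 x at z=.068: 0.6425269954251469 x@.022 0.5325303155861747
111 [ 0.38567645  0.67291353 -0.12112366] 0.0020619704519685856 slope deg 37.797238190771196 yaw 60.181073914347934
 y -0.08522194568490732 x at z=.068: 0.6390606973876751 x@.022 0.5197897388667951
(284.3, 124) [[0.74138208 0.09112812 0.122     ]]
(355, 126) [[ 0.73800916 -0.13019293  0.122     ]]
(284.2, 185.5) [[0.55583388 0.09328415 0.045     ]]
(351.5, 187.5) [[ 0.55217088 -0.12725241  0.045     ]]
C [ 0.42331443 -0.03685092  0.06507793] [0.7081198  0.00253803 1.32910917] [-0.02341002 -0.00169483] [ 0.6325867  -0.01653118  0.10236779]
```

```bash
python3 - <<'E'
from h import *
im=np.load("pics/top0im.npy");D=np.load("pics/top0.npy")
for reg in ((290,304,128,180),(334,347,130,180)):
    u,v=np.meshgrid(np.arange(reg[0],reg[1]),np.arange(reg[2],reg[3]));X=dep("top",np.c_[u.ravel(),v.ravel()],D)
    t=X[:,0]+.018*X[:,1]*-1  # rack x dir ~ (1,-.018)
    r=X[:,2]-.57735*t; print(np.percentile(r,[10,30,50,70,90]).round(4))
    k=abs(r-np.median(r))<.006; print(k.mean(),np.polyfit(t[k],X[k,2],1)); b=np.median(r[k])
    print("t at z .068",(.068-b)/.57735,"y",X[:,1].mean())
R=np.array([[np.cos(-.018),-np.sin(-.018)],[np.sin(-.018),np.cos(-.018)]])
def rk(p): p=np.array(p,float);return np.r_[R@p[:2]+[.653,-.0175],p[2]]
for n in("top","side"):
    im=np.load(f"pics/{n}0im.npy");f=4
    x0,y0=(260,110) if n=="top" else (310,140)
    c=cv2.resize(im[y0:y0+125,x0:x0+130],None,fx=f,fy=f,interpolation=cv2.INTER_CUBIC)[:,:,::-1].copy()
    pts=[]
    for y in(-.112,-.105,-.035,.035,.105,.112):
        pts.append((rk([-.0866,y,.022]),rk([.0866,y,.122])))
    for y in(.07,0,-.07):
        a=np.array([-.0179,y,.087]);d=np.array([np.cos(np.pi/6),0,.5])*.08;pts.append((rk(a-d),rk(a+d)))
    for a,b in pts:
        q=(proj(n,[a,b])-[x0,y0]+.5)*f;cv2.line(c,*[tuple(int(t) for t in k) for k in q],(0,255,0),1)
    cv2.imwrite(f"pics/ov_{n}.png",c)
E
```

```text
[-0.3097 -0.3074 -0.306  -0.3045 -0.3024]
0.9574175824175825 [ 0.57698466 -0.30577282]
t at z .068 0.6477306945777316 y 0.05341527764913988
[-0.3101 -0.3081 -0.3066 -0.3052 -0.3027]
0.9461538461538461 [ 0.57048516 -0.30206251]
t at z .068 0.6488494470916423 y -0.08676385631370526
```

View pics/ov_top.png

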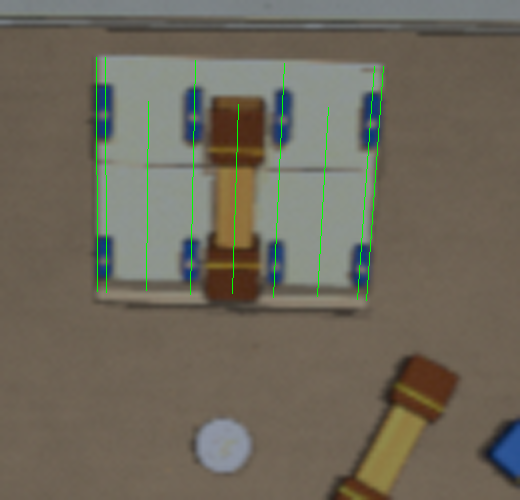

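View pics/ov_side.png

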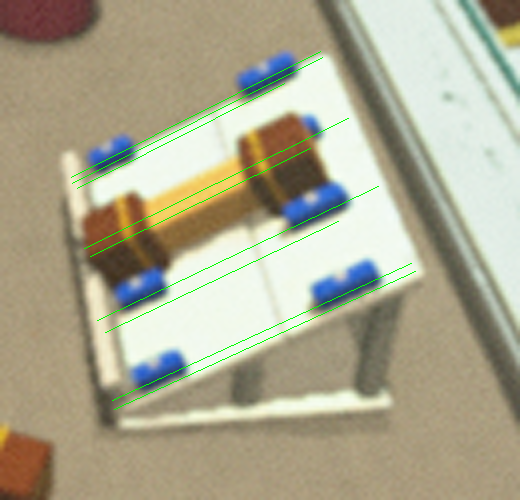

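```bash
cat >> h.py <<'E'
def rel(goal,yaw=None):
    "goal world xyz TCP, yaw of tool y (deg) -> shifts, turn"
    s=manip.get_state();w,x,y,z=s["ee_rot"]
    from scipy.spatial.transform import Rotation as Ro
    M=Ro.from_quat([x,y,z,w]).as_matrix()
    d=M.T@(np.asarray(goal)-s["position"]);yw=np.degrees(np.arctan2(M[1,1],M[0,1]))
    t=None if yaw is None else -((yaw-yw+180)%360-180)
    print("shift",d.round(4),"turn",t,"yaw",yw.round(2),"q6",np.degrees(s["qpos"][5]).round(1),"pos",s["position"].round(4),"w",s["width"].round(4),"F",s["contact_force"].round(2),"M",s["moment"].round(3),"t",round(s["clock"],2))
E
python3 -c "
from h import *
rel([.4306,.2369,.12],65.4)"
```

```text
Traceback (most recent call last):
  File "h.py", line 23, in rel
    print("shift",d.round(4),"turn",t,"yaw",yw.round(2),"q6",np.degrees(s["qpos"][5]).round(1),"pos",s["position"].round(4),"w",s["width"].round(4),"F",s["contact_force"].round(2),"M",s["moment"].round(3),"t",round(s["clock"],2))
                                                                                                                                ^^^^^^^^^^^^^^^^
AttributeError: 'float' object has no attribute 'round'
```

```bash
sed -i 's/s\["width"\].round(4)/round(s["width"],4)/' h.py
python3 -c "
from h import *
rel([.4306,.2369,.12],65.4)"
```

```text
shift [ 0.0876 -0.2062  0.3256] turn 4.901929554763427 yaw 70.3 q6 -6.9 pos [0.1936 0.5409 0.2073] w 0.0853 F [0.42 0.52 0.55] M [ 0.059 -0.03   0.005] t 0.1
```

Emit:
{"api": "play_rows", "payload": {"plan": [[[0, 0, -0.02, 0.03, 1], [0, 0.01, -0.045, 0.075, 2], [0, 0.02, -0.07, 0.115, 3], [0, 0.035, -0.1, 0.16, 4.9], [0, 0.045, -0.13, 0.205, 4.9], [0, 0.06, -0.155, 0.25, 4.9], [0, 0.07, -0.185, 0.29, 4.9], [0, 0.087, -0.206, 0.326, 4.9], [0, 0.087, -0.206, 0.326, 4.9], [0, 0.087, -0.206, 0.326, 4.9], [0, 0.087, -0.206, 0.326, 4.9], [0, 0.087, -0.206, 0.326, 4.9]]]}}

```text
clock: 1.3
position: [0.4303, 0.2383, 0.121]
ee_rot: [0.691, 0.15, 0.691, -0.15]
contact_force: [0.3, -0.7, -0.2]
width: 0.0853
```

```bash
python3 -c "
from h import *
rel([.4306,.2369,.007],65.4)
im,d=manip.get_image('top');cv2.imwrite('pics/a1.png',cv2.resize(im[160:280,180:300],None,fx=4,fy=4)[:,:,::-1])
im,d=manip.get_image('side');cv2.imwrite('pics/a2.png',cv2.resize(im[80:240,180:380],None,fx=4,fy=3.7)[:,:,::-1])
"
```

```text
shift [ 0.114  -0.001   0.0009] turn 0.09795699319079176 yaw 65.5 q6 -44.6 pos [0.4303 0.2383 0.121 ] w 0.0853 F [ 0.28 -0.68 -0.19] M [-0.025 -0.001 -0.03 ] t 1.3
```

View pics/a2.png

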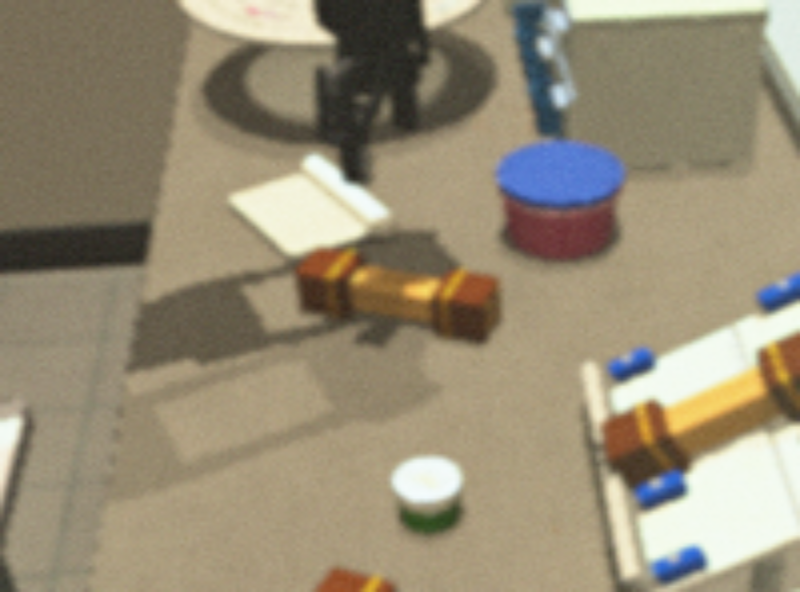

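Emit:
{"api": "play_rows", "payload": {"plan": [[[0, 0.03, -0.001, 0.001, 0], [0, 0.06, -0.001, 0.001, 0], [0, 0.085, -0.001, 0.001, 0], [0, 0.105, -0.001, 0.001, 0], [0, 0.114, -0.001, 0.001, 0], [0, 0.114, -0.001, 0.001, 0], [0.9, 0.114, -0.001, 0.001, 0], [0.9, 0.114, -0.001, 0.001, 0], [0.9, 0.114, -0.001, 0.001, 0], [0.9, 0.114, -0.001, 0.001, 0], [0.9, 0.114, -0.001, 0.001, 0], [0.9, 0.114, -0.001, 0.001, 0]]], "grip_force": 60}}

```text
clock: 2.6
position: [0.4317, 0.2373, 0.0083]
ee_rot: [0.692, 0.15, 0.69, -0.15]
contact_force: [-1.1, -0.4, 5.5]
width: 0.0279
```

Emit:
{"api": "play_rows", "payload": {"plan": [[[0.9, -0.01, 0, 0, 0], [0.9, -0.03, 0, 0, 0], [0.9, -0.06, 0, 0, 0], [0.9, -0.09, 0, 0, 0], [0.9, -0.12, 0, 0, 0], [0.9, -0.14, 0, 0, 0], [0.9, -0.14, 0, 0, 0], [0.9, -0.14, 0, 0, 0], [0.9, -0.14, 0, 0, 0]]]}}

```text
clock: 3.5
position: [0.4301, 0.2367, 0.1469]
ee_rot: [0.691, 0.15, 0.691, -0.15]
contact_force: [0.2, 0.5, -2.8]
width: 0.0277
```

```bash
python3 -c "
from h import *
Ms=[];Fs=[]
for i in range(8):
    im,d=manip.get_image('side');s=manip.get_state();Ms.append(s['moment']);Fs.append(s['contact_force'])
print(np.mean(Ms,0).round(3),np.std(Ms,0).round(3),np.mean(Fs,0).round(2))
ax=np.array([np.cos(np.radians(-24.6)),np.sin(np.radians(-24.6)),0])
m=np.mean(Ms,0);print('offset along axis from M: perp comp', np.cross(ax,[0,0,-1])@m)
rel([.4306,.2369,.15],65.4)
cv2.imwrite('pics/b2.png',cv2.resize(im[60:220,180:380],None,fx=4,fy=3.7)[:,:,::-1])
"
```

```text
[-0.05  -0.103  0.005] [0.024 0.019 0.017] [-0.41  0.06 -2.81]
offset along axis from M: perp comp -0.11427740896006926
shift [-0.0021 -0.0005 -0.0005] turn 0.10813064074164913 yaw 65.51 q6 -44.8 pos [0.4313 0.2372 0.1479] w 0.0274 F [-0.37  0.22 -3.2 ] M [-0.03  -0.075  0.007] t 3.9
```

View pics/b2.png

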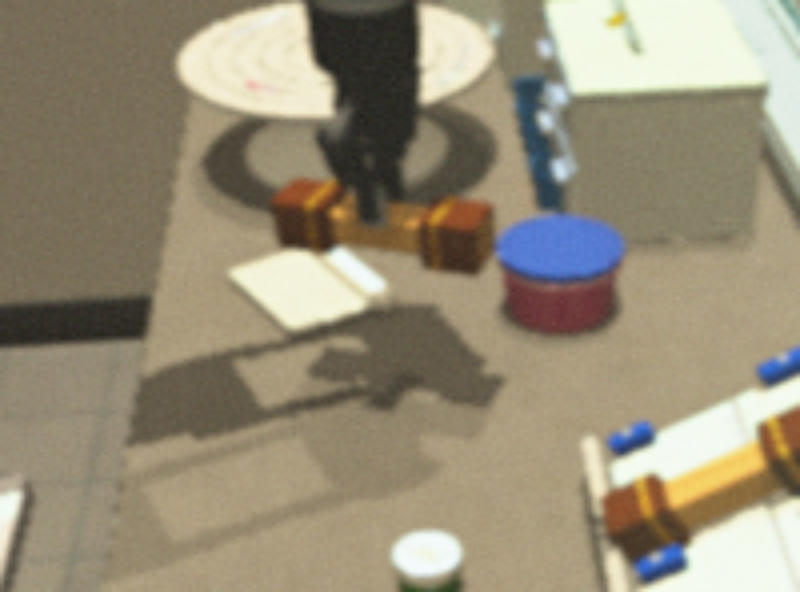

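```bash
python3 -c "
from h import *
rel([.638,.053,.20],89)"
```

```text
shift [-0.0519 -0.0819  0.2645] turn -23.491869359258374 yaw 65.51 q6 -44.8 pos [0.4313 0.2372 0.1479] w 0.0274 F [-0.37  0.22 -3.2 ] M [-0.03  -0.075  0.007] t 3.9
```

Emit:
{"api": "play_rows", "payload": {"plan": [[[0.9, -0.02, 0, 0.01, -1], [0.9, -0.045, -0.01, 0.03, -4], [0.9, -0.052, -0.02, 0.06, -7], [0.9, -0.052, -0.03, 0.09, -11], [0.9, -0.052, -0.04, 0.13, -15], [0.9, -0.052, -0.05, 0.17, -19], [0.9, -0.052, -0.065, 0.21, -22], [0.9, -0.052, -0.075, 0.245, -23.5], [0.9, -0.052, -0.082, 0.2645, -23.5], [0.9, -0.052, -0.082, 0.2645, -23.5], [0.9, -0.052, -0.082, 0.2645, -23.5], [0.9, -0.052, -0.082, 0.2645, -23.5]]]}}

```text
clock: 5.1
position: [0.6369, 0.0537, 0.2]
ee_rot: [0.707, 0.006, 0.707, -0.006]
contact_force: [0.1, -0.2, -2.4]
width: 0.0273
```

```bash
python3 -c "
from h import *
rel([.638,.053,.14],89)
im,d=manip.get_image('side');cv2.imwrite('pics/c2.png',cv2.resize(im[100:270,270:470],None,fx=4,fy=3.5)[:,:,::-1])
im,d=manip.get_image('top');cv2.imwrite('pics/c1.png',cv2.resize(im[100:220,240:380],None,fx=4,fy=4)[:,:,::-1])
"
```

```text
shift [ 0.06   -0.0008  0.0011] turn 0.04113544946824277 yaw 89.04 q6 -90.5 pos [0.6369 0.0537 0.2   ] w 0.0273 F [ 0.1  -0.22 -2.37] M [ 0.001 -0.164  0.023] t 5.1
```

View pics/c2.png

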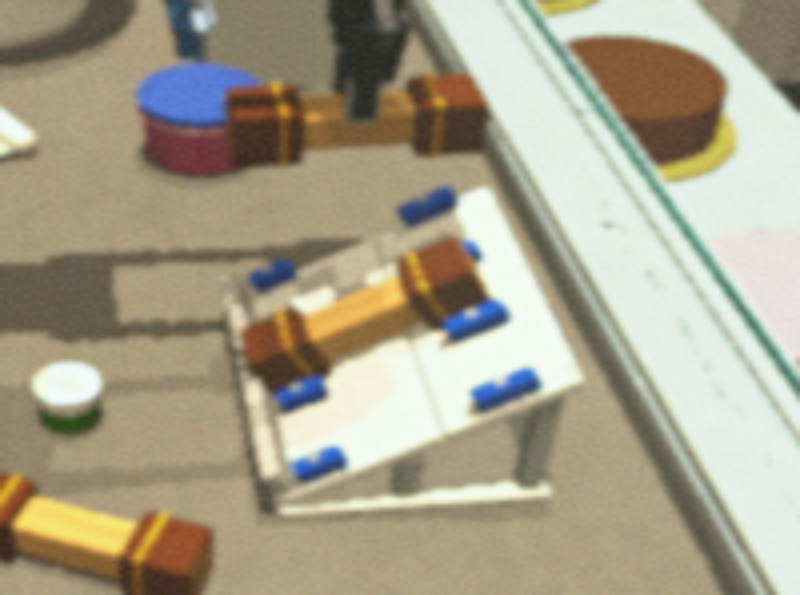

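View pics/c1.png

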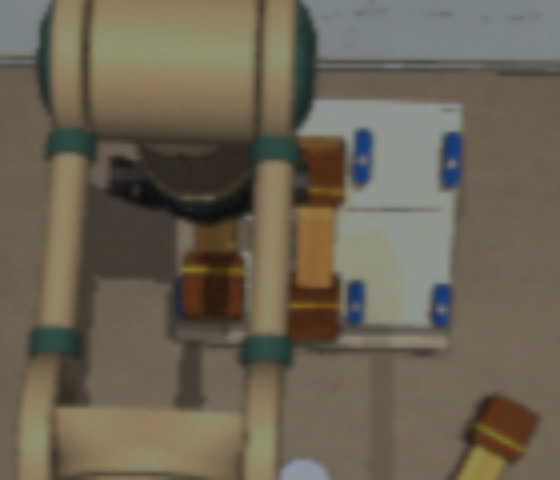

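```bash
python3 -c "
from h import *
print(onz('top',[(293.,171.3),(285.2,170),(300.7,170)],.236))"
```

```text
[[0.57638527 0.05489137 0.236     ]
 [0.57977407 0.07679847 0.236     ]
 [0.58033661 0.03340573 0.236     ]]
```

Emit:
{"api": "play_rows", "payload": {"plan": [[[0.9, 0.02, -0.001, 0.002, 0], [0.9, 0.04, -0.001, 0.002, 0], [0.9, 0.055, -0.001, 0.002, 0], [0.9, 0.06, -0.001, 0.002, 0], [0.9, 0.06, -0.001, 0.002, 0], [0.9, 0.06, -0.001, 0.002, 0]]], "grip_force": 20}}

```text
clock: 5.8
position: [0.6396, 0.0533, 0.1414]
ee_rot: [0.708, 0.006, 0.706, -0.005]
contact_force: [-0.0, 1.2, -3.3]
width: 0.0276
```

```bash
python3 -c "
from h import *
rel([.638,.053,.14],89)
im,d=manip.get_image('side');cv2.imwrite('pics/d2.png',cv2.resize(im[100:270,270:470],None,fx=4,fy=3.5)[:,:,::-1])
"
```

```text
shift [ 0.0014 -0.0003 -0.0016] turn 0.10433847459790968 yaw 89.1 q6 -90.6 pos [0.6396 0.0533 0.1414] w 0.0276 F [-0.02  1.24 -3.3 ] M [-0.027 -0.102  0.02 ] t 5.8
```

View pics/d2.png

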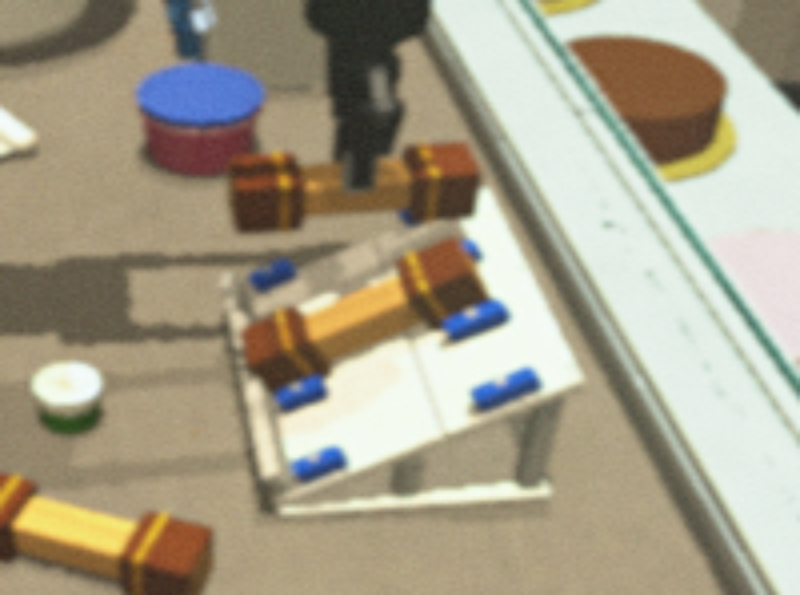

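Emit:
{"api": "play_rows", "payload": {"plan": [[[0.9, 0.01, 0, -0.0015, 0], [0.9, 0.02, 0, -0.0015, 0], [0.9, 0.027, 0, -0.0015, 0], [0.9, 0.034, 0, -0.0015, 0], [0.9, 0.041, 0, -0.0015, 0], [0.9, 0.048, 0, -0.0015, 0], [0.9, 0.048, 0, -0.0015, 0]]], "grip_force": 20}}

```text
clock: 6.55
position: [0.6312, 0.0531, 0.0912]
ee_rot: [0.703, 0.006, 0.711, -0.006]
contact_force: [-12.3, 0.3, 2.4]
width: 0.0275
```

```bash
python3 -c "
from h import *
rel([.638,.053,.075],89)
im,d=manip.get_image('side');cv2.imwrite('pics/e2.png',cv2.resize(im[100:270,270:470],None,fx=4,fy=3.5)[:,:,::-1])
"
```

```text
shift [0.0162 0.     0.007 ] turn 0.0970304858369957 yaw 89.1 q6 -90.6 pos [0.6312 0.0531 0.0912] w 0.0275 F [-12.26   0.29   2.38] M [-0.117  1.554 -0.032] t 6.55
```

View pics/e2.png

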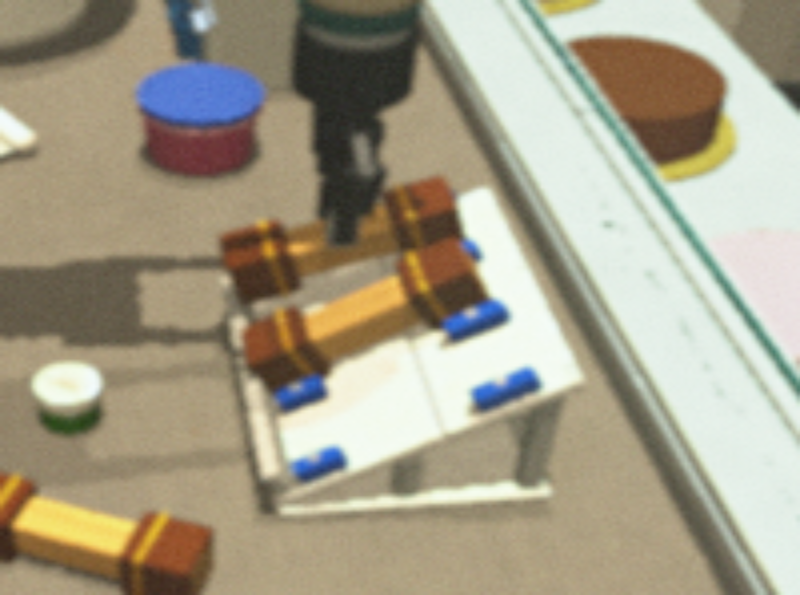

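Emit:
{"api": "play_rows", "payload": {"plan": [[[0.9, -0.006, 0, 0.004, 0], [0.9, -0.006, 0, 0.012, 0], [0.9, 0.0, 0, 0.014, 0], [0.9, 0.006, 0, 0.014, 0], [0.9, 0.012, 0, 0.014, 0], [0.9, 0.018, 0, 0.014, 0], [0.9, 0.018, 0, 0.012, 0]]], "grip_force": 20}}

```text
clock: 7.3
position: [0.6411, 0.0532, 0.0777]
ee_rot: [0.702, 0.005, 0.712, -0.005]
contact_force: [-9.3, 0.5, 19.3]
width: 0.0276
```

```bash
python3 -c "
from h import *
rel([.638,.053,.075],89)
im,d=manip.get_image('side');cv2.imwrite('pics/f2.png',cv2.resize(im[100:270,270:470],None,fx=4,fy=3.5)[:,:,::-1])
"
```

```text
shift [ 0.0027 -0.0002 -0.0031] turn 0.12920061020804496 yaw 89.13 q6 -90.6 pos [0.6411 0.0532 0.0777] w 0.0276 F [-9.33  0.46 19.32] M [0.076 1.192 0.116] t 7.3
```

View pics/f2.png

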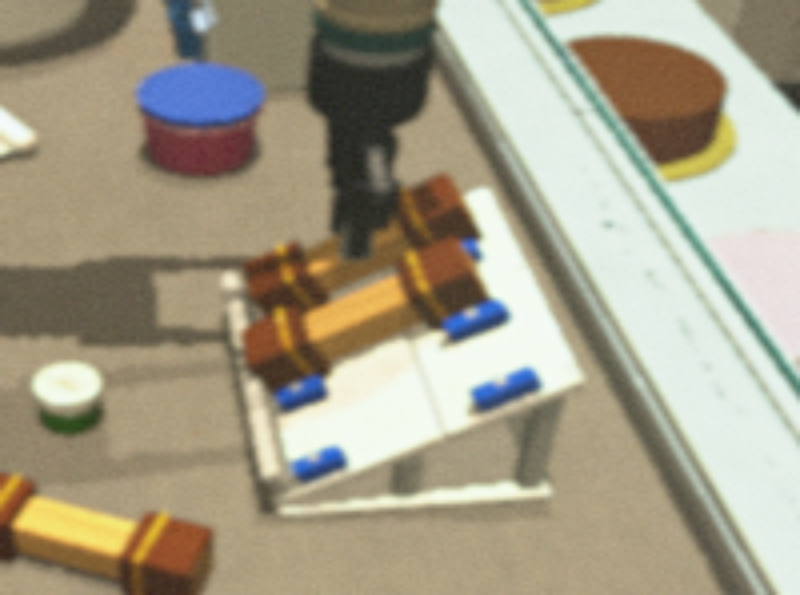

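Emit:
{"api": "play_rows", "payload": {"plan": [[[0.9, 0.002, 0, -0.002, 0], [0.9, 0.004, 0, -0.005, 0], [0.9, 0.006, 0, -0.008, 0], [0.9, 0.006, 0, -0.008, 0]]], "grip_force": 20}}

```text
clock: 7.75
position: [0.6381, 0.0532, 0.0758]
ee_rot: [0.707, 0.005, 0.707, -0.005]
contact_force: [0.1, -0.2, 14.5]
width: 0.0274
```

```bash
python3 -c "
from h import *
rel([.638,.053,.075],89)
im,d=manip.get_image('side');cv2.imwrite('pics/g2.png',cv2.resize(im[120:240,310:450],None,fx=5.6,fy=4.9)[:,:,::-1])
"
```

```text
shift [ 0.0008 -0.0002 -0.0001] turn 0.12082315180890646 yaw 89.12 q6 -90.6 pos [0.6381 0.0532 0.0758] w 0.0274 F [ 0.07 -0.23 14.45] M [ 0.065 -0.497 -0.002] t 7.75
```

View pics/g2.png

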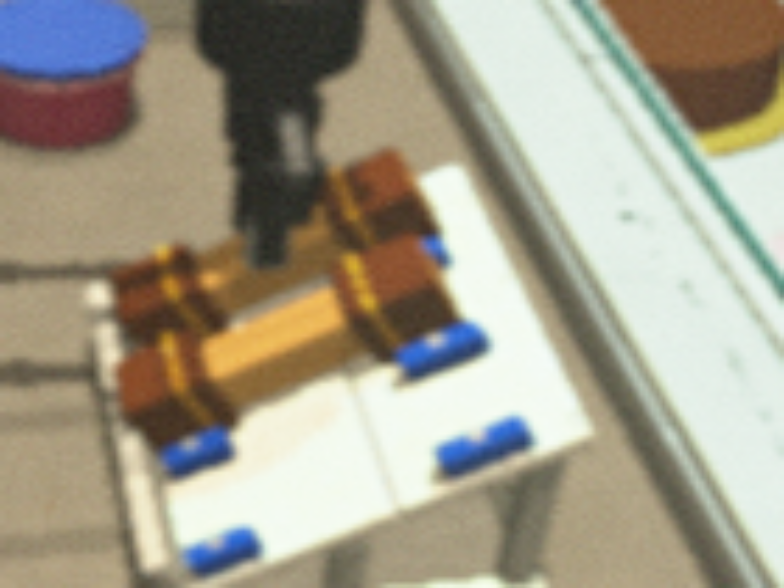

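Emit:
{"api": "play_rows", "payload": {"plan": [[[0.9, 0.003, 0, -0.003, 0], [0.9, 0.004, 0, -0.006, 0], [0.9, 0.004, 0, -0.008, 0], [0.9, 0.0, 0, -0.006, 0], [0.55, 0.0, 0, -0.004, 0], [0.5, 0.0, 0, -0.003, 0], [0.5, 0.0, 0, -0.003, 0], [0.5, -0.002, 0, -0.003, 0]]], "grip_force": 20}}

```text
clock: 8.6
position: [0.6349, 0.0532, 0.0773]
ee_rot: [0.706, 0.005, 0.708, -0.005]
contact_force: [-0.4, -0.1, 0.0]
width: 0.0429
```

```bash
python3 -c "
from h import *
rel([.638,.053,.20],89)
im,d=manip.get_image('side');cv2.imwrite('pics/i2.png',cv2.resize(im[120:240,310:450],None,fx=5.6,fy=4.9)[:,:,::-1])
"
```

```text
shift [-0.1227 -0.0002  0.0028] turn 0.12087288236966742 yaw 89.12 q6 -90.6 pos [0.6349 0.0532 0.0773] w 0.0429 F [-0.39 -0.12  0.04] M [0.028 0.009 0.026] t 8.6
```

View pics/i2.png

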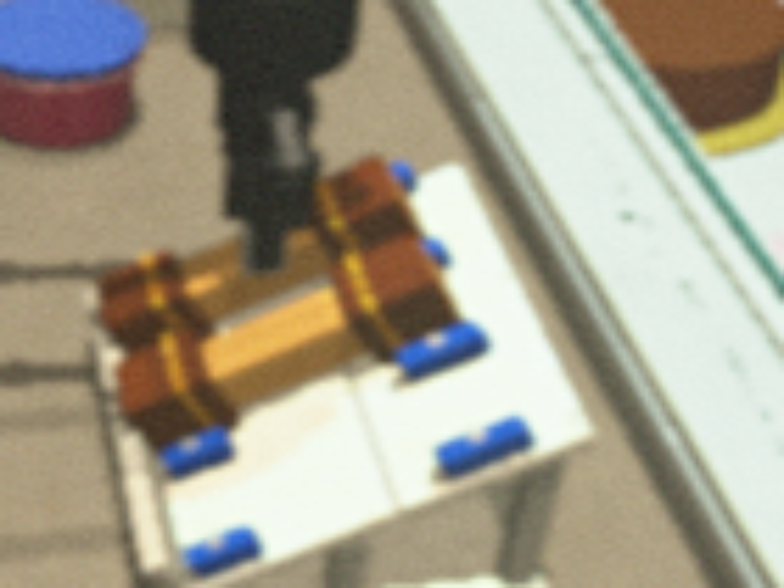

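Emit:
{"api": "play_rows", "payload": {"plan": [[[0.5, -0.01, 0, 0, 0], [0.5, -0.03, 0, 0, 0], [0.5, -0.06, 0, 0, 0], [0.5, -0.1, 0, 0, 0], [0.3, -0.13, 0, 0, 0], [0, -0.14, 0, 0, 0], [0, -0.14, 0, 0, 0]]]}}

```text
clock: 9.35
position: [0.6364, 0.0532, 0.2202]
ee_rot: [0.708, 0.005, 0.706, -0.005]
contact_force: [0.3, 1.3, -0.4]
width: 0.0838
```

```bash
python3 -c "
from h import *
rel([.4397,-.1464,.12],61.8)
im,d=manip.get_image('top');cv2.imwrite('pics/j1.png',cv2.resize(im[110:265,210:440],None,fx=3.4,fy=3.4)[:,:,::-1])
"
```

```text
shift [ 0.0997 -0.2026 -0.1939] turn 27.32308847842745 yaw 89.12 q6 -90.6 pos [0.6364 0.0532 0.2202] w 0.0838 F [ 0.34  1.31 -0.36] M [-0.014  0.004 -0.026] t 9.35
```

View pics/j1.png

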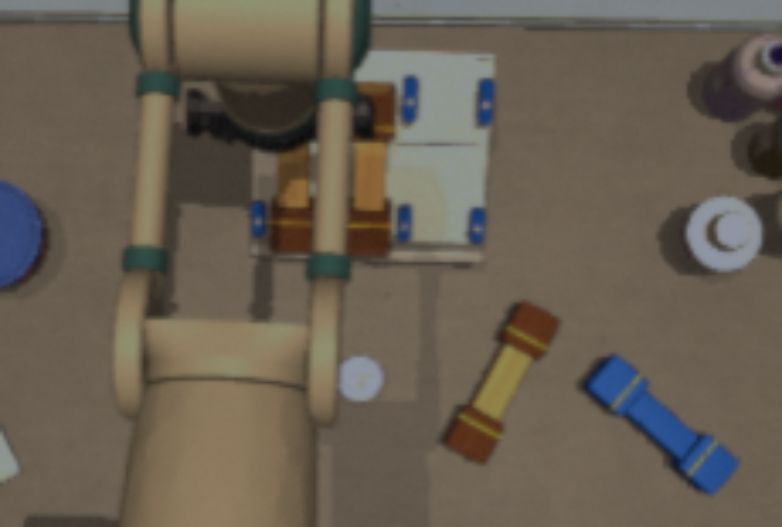

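Emit:
{"api": "play_rows", "payload": {"plan": [[[0, 0, -0.02, -0.02, 2], [0, 0, -0.045, -0.045, 5], [0, 0, -0.075, -0.07, 9], [0, 0, -0.105, -0.1, 13], [0, 0.01, -0.135, -0.13, 18], [0, 0.03, -0.165, -0.155, 22], [0, 0.06, -0.19, -0.18, 26], [0, 0.08, -0.2026, -0.194, 27.3], [0, 0.1, -0.2026, -0.194, 27.3], [0, 0.1, -0.2026, -0.194, 27.3], [0, 0.1, -0.2026, -0.194, 27.3]]]}}

```text
clock: 10.5
position: [0.4374, -0.1459, 0.1173]
ee_rot: [0.685, 0.172, 0.687, -0.172]
contact_force: [0.5, 0.1, 0.2]
width: 0.0856
```

```bash
python3 -c "
from h import *
rel([.4397,-.1464,.007],61.8)
im,d=manip.get_image('top');cv2.imwrite('pics/k1.png',cv2.resize(im[110:265,210:440],None,fx=3.4,fy=3.4)[:,:,::-1])
"
```

```text
shift [0.1103 0.0006 0.0027] turn 0.016185474532306898 yaw 61.82 q6 -88.9 pos [ 0.4374 -0.1459  0.1173] w 0.0856 F [0.45 0.1  0.23] M [-0.023 -0.031  0.065] t 10.5
```

View pics/k1.png

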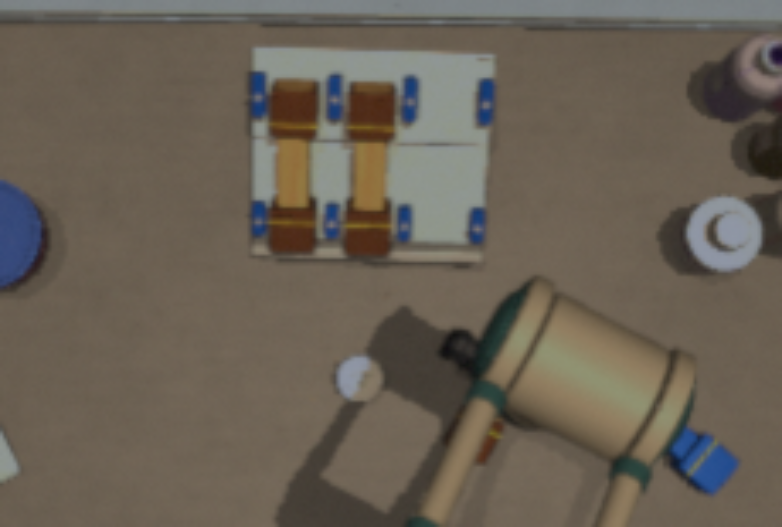

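Emit:
{"api": "play_rows", "payload": {"plan": [[[0, 0.03, 0.0005, 0.0025, 0], [0, 0.06, 0.0005, 0.0025, 0], [0, 0.085, 0.0005, 0.0025, 0], [0, 0.1, 0.0005, 0.0025, 0], [0, 0.11, 0.0005, 0.0025, 0], [0, 0.11, 0.0005, 0.0025, 0], [0.9, 0.11, 0.0005, 0.0025, 0], [0.9, 0.11, 0.0005, 0.0025, 0], [0.9, 0.11, 0.0005, 0.0025, 0], [0.9, 0.11, 0.0005, 0.0025, 0], [0.9, 0.11, 0.0005, 0.0025, 0], [0.9, 0.11, 0.0005, 0.0025, 0]]], "grip_force": 60}}

```text
clock: 11.75
position: [0.4411, -0.1474, 0.0093]
ee_rot: [0.686, 0.172, 0.686, -0.172]
contact_force: [-0.6, -0.5, 6.9]
width: 0.0276
```

Emit:
{"api": "play_rows", "payload": {"plan": [[[0.9, -0.01, 0, 0, 0], [0.9, -0.03, 0, 0, 0], [0.9, -0.06, 0, 0, 0], [0.9, -0.1, 0, 0, 0], [0.9, -0.14, 0, 0, 0], [0.9, -0.18, 0, 0, 0], [0.9, -0.19, 0, 0, 0], [0.9, -0.19, 0, 0, 0], [0.9, -0.19, 0, 0, 0]]]}}

```text
clock: 12.65
position: [0.4399, -0.1466, 0.1979]
ee_rot: [0.685, 0.172, 0.687, -0.172]
contact_force: [-0.5, -0.2, -2.9]
width: 0.0277
```

```bash
python3 -c "
from h import *
Ms=[];Fs=[]
for i in range(8):
    im,d=manip.get_image('side');s=manip.get_state();Ms.append(s['moment']);Fs.append(s['contact_force'])
print(np.mean(Ms,0).round(3),np.std(Ms,0).round(3),np.mean(Fs,0).round(2))
ax=np.array([np.cos(np.radians(-28.2)),np.sin(np.radians(-28.2)),0])
m=np.mean(Ms,0);print(np.cross(ax,[0,0,-1])@m)
rel([.6355,-.0872,.2],89);rel([.6355,-.0872,.2],-91)
cv2.imwrite('pics/l2.png',cv2.resize(im[120:300,190:390],None,fx=4,fy=3.3)[:,:,::-1])
"
```

```text
[-0.037 -0.095 -0.024] [0.028 0.034 0.024] [ 0.05  0.24 -2.06]
-0.10132087911007548
shift [-0.0016  0.1446  0.1434] turn -27.1337659288659 yaw 61.87 q6 -88.9 pos [ 0.4409 -0.1471  0.1986] w 0.0276 F [-0.87  0.69 -1.32] M [-0.004 -0.102 -0.025] t 13.05
shift [-0.0016  0.1446  0.1434] turn 152.8662340711341 yaw 61.87 q6 -88.9 pos [ 0.4409 -0.1471  0.1986] w 0.0276 F [-0.87  0.69 -1.32] M [-0.004 -0.102 -0.025] t 13.05
```

View pics/l2.png

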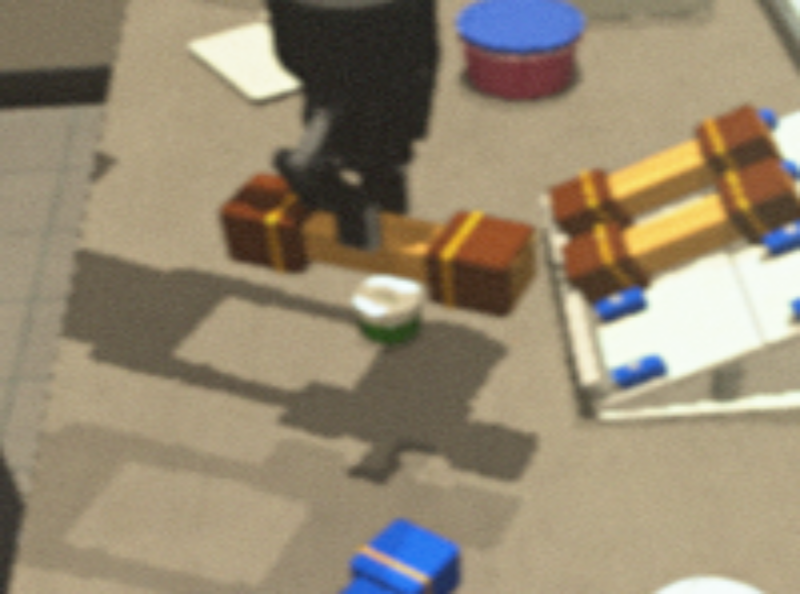

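Emit:
{"api": "play_rows", "payload": {"plan": [[[0.9, -0.005, 0.015, 0.015, -2], [0.9, -0.007, 0.035, 0.035, -6], [0.9, -0.007, 0.06, 0.06, -11], [0.9, -0.007, 0.085, 0.085, -16], [0.9, -0.005, 0.11, 0.11, -21], [0.9, -0.002, 0.135, 0.13, -25], [0.9, -0.001, 0.149, 0.147, -27.1], [0.9, -0.001, 0.149, 0.152, -27.1], [0.9, -0.001, 0.149, 0.152, -27.1], [0.9, -0.001, 0.149, 0.152, -27.1]]]}}

```text
clock: 14.05
position: [0.644, -0.0877, 0.1991]
ee_rot: [0.706, 0.007, 0.708, -0.007]
contact_force: [-0.4, 0.3, -3.0]
width: 0.0275
```

```bash
python3 -c "
from h import *
rel([.645,-.0873,.08],89)
im,d=manip.get_image('top');cv2.imwrite('pics/m1.png',cv2.resize(im[100:220,260:400],None,fx=4,fy=4)[:,:,::-1])
im,d=manip.get_image('side');cv2.imwrite('pics/m2.png',cv2.resize(im[100:270,270:470],None,fx=4,fy=3.5)[:,:,::-1])
"
```

```text
shift [0.1191 0.0005 0.0013] turn -0.08887389018053682 yaw 88.91 q6 -102.8 pos [ 0.644  -0.0877  0.1991] w 0.0275 F [-0.38  0.27 -2.98] M [-0.047 -0.098 -0.015] t 14.05
```

View pics/m1.png

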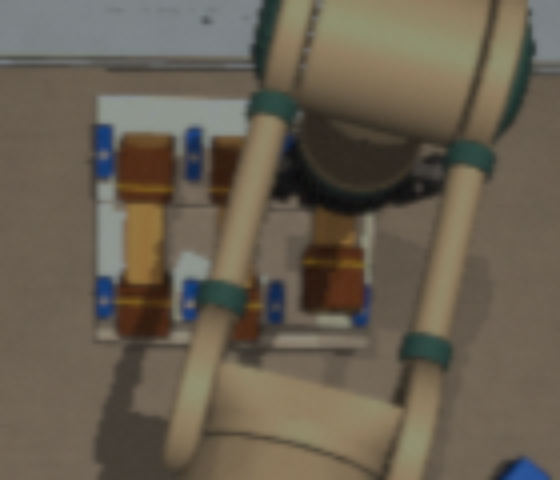

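View pics/m2.png

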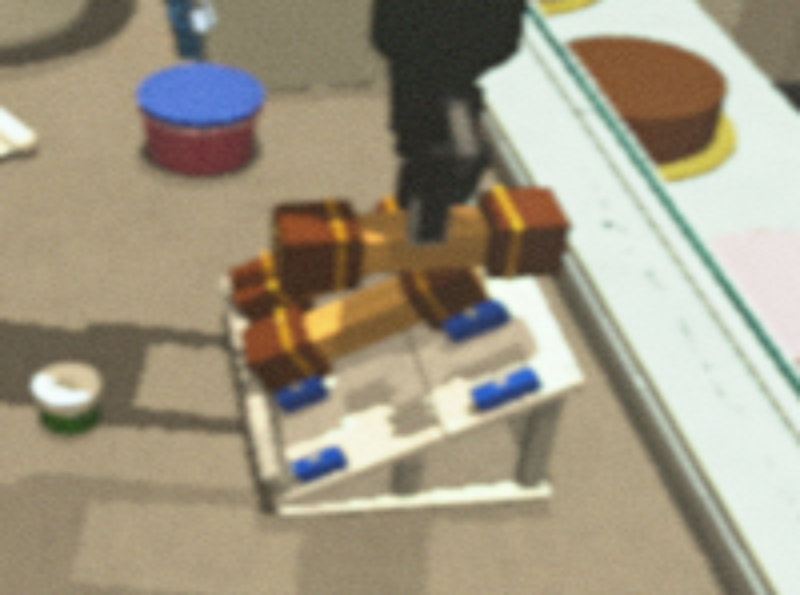

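```bash
python3 -c "
from h import *
print(onz('top',[(335.75,170),(343.2,170.5),(350.75,170)],.234))"
```

```text
[[ 0.58193612 -0.06480261  0.234     ]
 [ 0.58080676 -0.08571519  0.234     ]
 [ 0.58251444 -0.10690292  0.234     ]]
```

Emit:
{"api": "play_rows", "payload": {"plan": [[[0.9, 0.02, 0.0005, 0.002, 0], [0.9, 0.04, 0.0005, 0.002, 0], [0.9, 0.055, 0.0005, 0.002, 0], [0.9, 0.062, 0.0005, 0.003, 0], [0.9, 0.07, 0.0005, 0.004, 0], [0.9, 0.078, 0.0005, 0.006, 0], [0.9, 0.086, 0.0005, 0.008, 0], [0.9, 0.092, 0.0005, 0.01, 0], [0.9, 0.098, 0.0005, 0.01, 0], [0.9, 0.104, 0.0005, 0.01, 0], [0.9, 0.11, 0.0005, 0.01, 0], [0.9, 0.11, 0.0005, 0.008, 0]]], "grip_force": 20}}

```text
clock: 15.35
position: [0.6468, -0.087, 0.0887]
ee_rot: [0.703, 0.007, 0.711, -0.006]
contact_force: [-7.9, 0.6, 2.4]
width: 0.0274
```

```bash
python3 -c "
from h import *
rel([.633,-.0873,.0735],89)
im,d=manip.get_image('side');cv2.imwrite('pics/n2.png',cv2.resize(im[100:270,270:470],None,fx=4,fy=3.5)[:,:,::-1])
"
```

```text
shift [ 0.0154 -0.0005 -0.0136] turn -0.07751014416695057 yaw 88.92 q6 -102.6 pos [ 0.6468 -0.087   0.0887] w 0.0274 F [-7.92  0.6   2.42] M [0.047 0.909 0.009] t 15.35
```

View pics/n2.png

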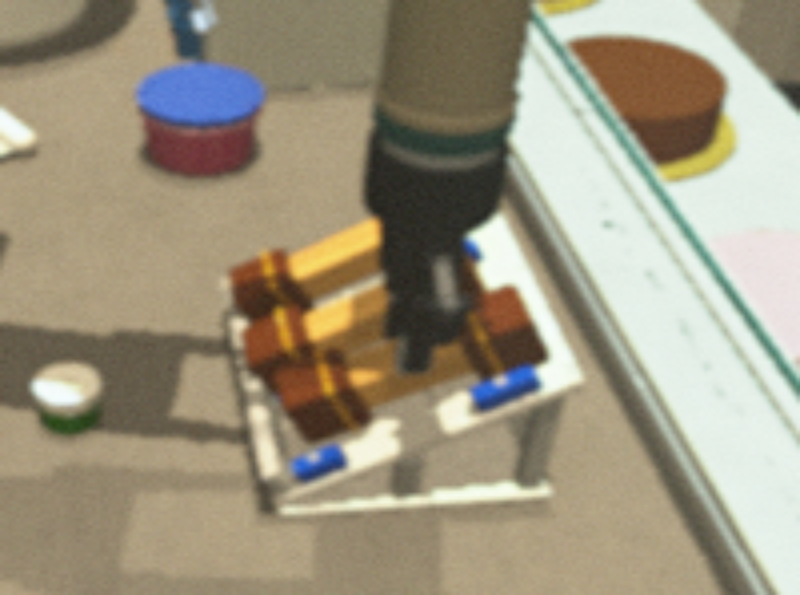

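Emit:
{"api": "play_rows", "payload": {"plan": [[[0.9, 0.005, 0, 0, 0], [0.9, 0.01, 0, 0, 0], [0.9, 0.014, 0, -0.002, 0], [0.9, 0.016, 0, -0.005, 0], [0.9, 0.018, 0, -0.009, 0], [0.9, 0.019, 0, -0.013, 0], [0.9, 0.02, 0, -0.015, 0], [0.9, 0.02, 0, -0.015, 0]]], "grip_force": 20}}

```text
clock: 16.2
position: [0.6412, -0.0882, 0.0786]
ee_rot: [0.711, 0.006, 0.703, -0.008]
contact_force: [0.6, 1.4, 28.5]
width: 0.0278
```

```bash
python3 -c "
from h import *
rel([.633,-.0873,.0735],89)
im,d=manip.get_image('side');cv2.imwrite('pics/o2.png',cv2.resize(im[140:260,310:450],None,fx=5.6,fy=4.9)[:,:,::-1])
"
```

```text
shift [ 0.0049  0.0007 -0.0082] turn -0.09900775583062682 yaw 88.9 q6 -102.9 pos [ 0.6412 -0.0882  0.0786] w 0.0278 F [ 0.63  1.42 28.47] M [ 0.324 -0.659  0.099] t 16.2
```

View pics/o2.png

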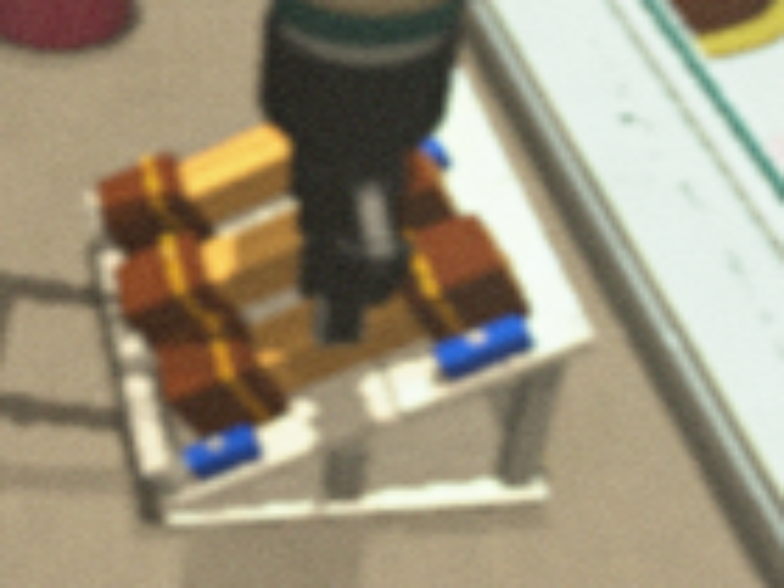

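Emit:
{"api": "play_rows", "payload": {"plan": [[[0.9, -0.002, 0, -0.002, 0], [0.9, 0, 0, -0.005, 0], [0.9, 0.001, 0, -0.009, 0], [0.9, 0.003, 0, -0.012, 0], [0.9, 0.004, 0, -0.016, 0], [0.9, 0.004, 0, -0.018, 0]]], "grip_force": 20}}

```text
clock: 16.85
position: [0.6299, -0.088, 0.0766]
ee_rot: [0.717, 0.006, 0.697, -0.008]
contact_force: [9.3, 1.8, 7.5]
width: 0.0276
```

```bash
python3 -c "
from h import *
rel([.633,-.0873,.0735],89)
im,d=manip.get_image('side');cv2.imwrite('pics/p2.png',cv2.resize(im[140:260,310:450],None,fx=5.6,fy=4.9)[:,:,::-1])
"
```

```text
shift [0.0031 0.0008 0.003 ] turn -0.16060706316579854 yaw 88.84 q6 -103.2 pos [ 0.6299 -0.088   0.0766] w 0.0276 F [9.35 1.79 7.54] M [ 0.362 -1.87   0.038] t 16.85
```

View pics/p2.png

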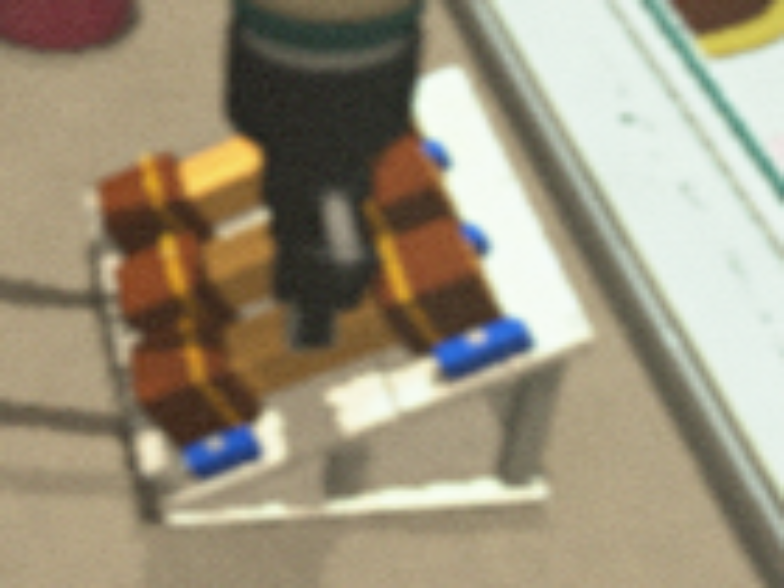

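Emit:
{"api": "play_rows", "payload": {"plan": [[[0.9, 0, 0, 0, 0], [0.55, 0, 0, 0, 0], [0.5, 0, 0, 0, 0], [0.5, 0, 0, 0, 0], [0.5, -0.003, 0, 0, 0]]], "grip_force": 20}}

```text
clock: 17.4
position: [0.6286, -0.0879, 0.0787]
ee_rot: [0.716, 0.006, 0.698, -0.008]
contact_force: [-0.2, -0.4, 1.0]
width: 0.0424
```

```bash
python3 -c "
from h import *
rel([.633,-.0873,.0735],89)"
```

```text
shift [0.0053 0.0007 0.0042] turn -0.16397129688732548 yaw 88.84 q6 -103.2 pos [ 0.6286 -0.0879  0.0787] w 0.0424 F [-0.22 -0.39  1.05] M [-0.016 -0.033 -0.031] t 17.4
```

Emit:
{"api": "play_rows", "payload": {"plan": [[[0.5, -0.01, 0, 0.002, 0], [0.5, -0.03, 0, 0.002, 0], [0.5, -0.06, 0, 0, 0], [0.5, -0.1, 0, 0, 0], [0.5, -0.14, 0, -0.02, 0], [0.5, -0.15, 0, -0.06, 0], [0.5, -0.15, 0, -0.11, 0], [0.5, -0.15, 0, -0.16, 0], [0.5, -0.15, -0.03, -0.2, 0], [0.5, -0.15, -0.06, -0.24, 0], [0.5, -0.15, -0.08, -0.25, 0], [0.5, -0.15, -0.08, -0.25, 0]]]}}

```text
clock: 18.6
position: [0.3722, -0.1641, 0.224]
ee_rot: [0.716, 0.007, 0.698, -0.01]
contact_force: [0.7, 0.9, 1.0]
width: 0.0426
```

```bash
python3 - <<'E'
from h import *
rel([.4,-.2,.22],89)
im,D=manip.get_image('top');cv2.imwrite('pics/q1.png',cv2.resize(im[110:265,210:440],None,fx=3.4,fy=3.4,interpolation=cv2.INTER_CUBIC)[:,:,::-1])
i2,d=manip.get_image('side');cv2.imwrite('pics/q2.png',cv2.resize(i2[140:260,310:450],None,fx=5.6,fy=4.9,interpolation=cv2.INTER_CUBIC)[:,:,::-1])
hsv=cv2.cvtColor(im,cv2.COLOR_RGB2HSV);m=((hsv[...,0]<25)&(hsv[...,1]>140)).astype(np.uint8)
R=np.array([[np.cos(-.018),-np.sin(-.018)],[np.sin(-.018),np.cos(-.018)]])
for n,x0,x1 in(("left",286,305),("mid",310,327),("right",332,348)):
    ys,xs=np.nonzero(m[128:190,x0:x1]);uv=np.c_[xs+x0,ys+128];X=dep("top",uv,D)
    g=(X[:,2]>.04)&(X[:,2]<.17);X=X[g];q=(X[:,:2]-[.654,-.0175])@R
    s=np.polyfit(q[:,0],X[:,2],1)
    print(n,g.sum(),uv.min(0),uv.max(0),"rack x range",np.percentile(q[:,0],[1,99]).round(4),"y med",np.median(q[:,1]).round(4),"slope deg",np.degrees(np.arctan(s[0])).round(2),"y trend",np.polyfit(q[:,0],q[:,1],1)[0].round(3))
E
```

```text
shift [ 0.005  -0.0352  0.0286] turn -0.39642771995019643 yaw 88.6 q6 -122.9 pos [ 0.3722 -0.1641  0.224 ] w 0.0426 F [0.68 0.9  1.05] M [-0.016  0.054  0.022] t 18.6
left 509 [290 134] [302 183] rack x range [-0.0931  0.0533] y med 0.0708 slope deg 28.94 y trend -0.005
mid 500 [312 135] [325 184] rack x range [-0.0941  0.0523] y med 0.0003 slope deg 28.89 y trend -0.002
right 496 [333 136] [347 185] rack x range [-0.0921  0.0509] y med -0.0681 slope deg 29.29 y trend -0.003
```

View pics/q1.png

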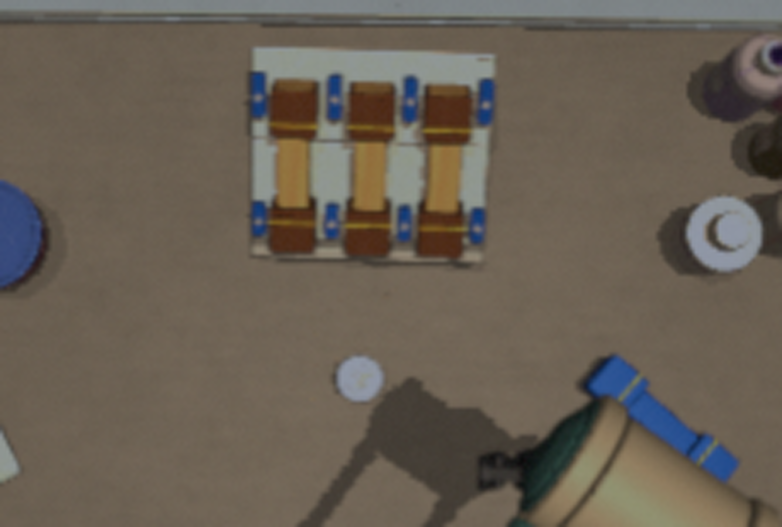

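View pics/q2.png

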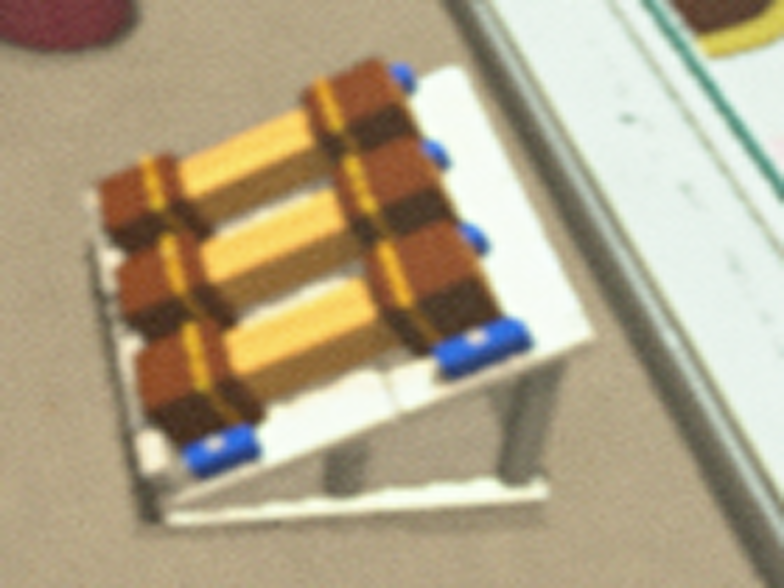

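```bash
python3 -c "
from h import *
print(manip.sign_off())"
```

```text
the job is handed in; nothing more can be done
None
```

Both loose tampers are in the outer lanes of the rack, heavy head low, and I handed the job in at about 18.7 s; no verdict was reported.

- **Which end is heavy:** I lifted each tamper at mid-length. The left one read about 0.114 N m at 2.8 N (roughly 41 mm off centre). The right one read about 0.10 N m at 2.1 N (roughly 49 mm). In both, the near end was the heavy one, so neither needed turning end for end.
- **Placing:** I lowered each one with a 20 N grip so that the bed turned it onto the slope, then pushed it down against the ledge. The first try on the left stopped at about 18°, pushed downhill with 12 N, so I backed off and moved it up the slope. The right one seated slightly uphill first and took a second push to reach the ledge.
- **Last check of position:** Measured from the top camera and its depth, the tampers sit at y = +71 mm (left) and −68 mm (right) from the rack's centre, where the lanes are at ±70 mm. Their slopes came out at 28.9° and 29.3°, and the stored tamper at 28.9°. Their ends line up with it along the lane to within about 2 mm.
- **Other things:** In the final pictures the stored tamper, pot, jar and tub look unmoved. The gripper is clear of everything.
- **Not checked:** I could not measure the force on the upper half of the bed directly. Heavy end low rests on the lift moments, which kept the same sign when I held each tamper over its lane.

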